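# Load a reagent cartridge and shut the analyser's sliding bay cover

### The arm

A 7-joint arm with a two-finger parallel gripper is mounted at the origin on the work surface. World frame = base frame: x ahead of the robot, y to its left, z up, the work surface at z = 0. Lengths are in m, angles in degrees, forces in N, time in s.
With the tool pointing down it reaches from about 0.425 to 0.875 m from the base axis. Payload 4.7 kg.
Tool frame: the origin (TCP) lies on the centre line of the jaws, within the pads' length; the fingertips stand 17 mm ahead of it and the grasp point (between the pads) lies 2 mm behind it; z points along the fingers, y is the line along which they close (so a half turn about z gives the same grasp; the last joint's range is limited). The gripper opens to 87 mm and grips with 3 to 60 N. Pads are 19 mm wide; open, the fingers measure 117 mm over their backs; the gripper's body (75 mm by 190 mm) begins 51 mm behind the grasp point.
Start: joints at [64.062, 18.392, -4.016, 83.108, 1.295, 78.541, -3.26], TCP at [0.293, -0.58, 0.24] pointing down, gripper open.
Joint ranges: [-163.93, 163.93], [-17.29, 119.83], [-79.2, 71.16], [3.27, 140.29], [-89.18, 269.18], [5.43, 117.66], [-154.24, 154.24]. Speed limits (degrees/s): [147.25, 147.25, 180, 180, 180, 180, 180].

### API

Orientations are given as [roll, pitch, yaw] about the fixed x, y, z axes, in that order (R = Rz(yaw) Ry(pitch) Rx(roll)).
In Python, from cell import env, read_camera gives the robot as it stands.
- The arm moves only by the shell command python3 -m jog 'ROWS' [FORCE]. ROWS is JSON, a list of rows, each a list of 5 numbers: the opening, from 0 (shut) to 1 (fully open), then the shift along the tool's x, y, z each as a share of 0.02 m, from -1 to 1, then the turn about the tool's z as a share of 45 degrees, from -1 to 1. In form: [[gripper, x, y, z, yaw], ...]. A call has 1 to 12 rows; each row shifts and turns the commanded pose from where the row before left it, along the tool's axes as they then stand; what a row does not reach is not made up. A row lasts 1/12 s, in which the tool goes at most 41.7 mm and 7.16 degrees, less where a joint would pass 70% of its speed; a pose out of reach is approached as far as the arm can. A call with a number of a shift or a turn outside -1 to 1 is refused whole. A call with a gripper value outside its range is refused whole. The fingers move at their own pace and stop on an object; FORCE is the grip in N (left out, the last holds). Time passes only in rows, so rows that do not move let the fingers close. It gives the time, the measured TCP pose, the force, the opening and the grip force at its end, in the units of the state.
- env.get_obs(): the state, without advancing time (a new reading comes with each control period).
- read_camera(name): name is "scene" or "top" or "wrist"; returns a dict with "color" (480x640x3 uint8, red, green, blue), "range_z" (480x640 float32, m along the optical axis (not along the pixel's ray), 0 where there is no reading), "mtx" (3x3 intrinsics, pixels), "world_from_camera" (4x4, takes a point from camera to world coordinates); the wrist camera has in their place "T_tool_cam" (4x4, takes a point from camera to tool coordinates, whose origin is the TCP and whose axes are the flange's). Camera axes: x right, y down, z forward; pixel columns grow to the right and rows downward; lengths in m; the calibration is good to about 2 mm. A picture is of the moment at which its call begins: read the wrist's pose just before it.
- env.sign_off(): hands the job in; it is judged then, once.
The state is a dict: "time_s": time; "qpos": joint angles; "joint_velocities": joint speeds; "effort": joint torques, N m; "tool_pos": TCP position; "tool_rot": TCP orientation; "force": force on the tool from outside, world axes, zero at the start; "wrist_torque": the same for the moment, N m; "grip_width": finger opening in m; "grasp_force": force on a finger pad.
Only numpy, scipy, OpenCV 4.12 (cv2) and the standard library are available. Lean on these libraries where they do the work, as an engineer would, in place of code of your own. Each camera call takes 0.05 s, during which the arm holds its last target. There are 200 camera calls.

### The job

Slide the analyser's bay cover all the way back to its stop, under the console, and put the small white cartridge with the upright grip fin into the bay, flat on the floor between the two low guide rails, keeping it upright. Then slide the cover fully shut over it and let go. Leave the other things on the bench where they are.

Things in the scene. Friction and masses are not known exactly. Their poses are not given: they have to be found in the camera images.
- analyser: white bench analyser, fixed. Origin: on the bench; its x axis runs level from its bay end to its tower end, z up. In its frame (mm): low front case x -122 to 90, y -78 to 78, walls 55 high, cover rails along both sides (|y| 67 to 78) up to z 67; the open-topped bay is in the case's front half. At the other end a tower from x 90 to 180, 235 tall, 230 wide, carries the console.
- cover (a joint): flat grey cover of the bay, 106 (x) x 130 x 6 mm, underside 57 and top 63 mm above the bench, slides along the analyser's x. Value in m: 0 = shut, front edge at analyser x -118 mm; 0.095 = rear stop, front edge at x -23 mm, bay fully uncovered. About 2 N of friction; it stays where it is left.
- cover_tab (a point): top centre of the cover's upright grip tab, 12 mm (x) by 24 mm (y), standing 28 mm above the cover; its top is 91 mm above the bench, at analyser x = -100 mm + the cover's value. With the cover fully back the tab's centre is 8 mm behind the console's lower front edge, its top 42 mm below the console. Axes as the analyser's.
- console_edge (a point): middle of the lower front edge of the overhanging console, at analyser x -13 mm, 133 mm above the bench. The console is 180 mm wide (y); its flat underside runs back from here to the tower, and its face slopes up and back from here at 45 degrees. Axes as the analyser's.
- bay (a point): centre of the bay floor, 10 mm above the bench, at analyser x -69 mm; axes as the analyser's. The bay is 86 mm (x) by 124 mm (y), its rim 45 mm above its floor. On the floor two guide rails, 6 mm wide, 8 mm high, run along x for 78 mm, with a channel 44 mm wide between them, centred on this point.
- cartridge: small white reagent cartridge: flat body 60 mm (its x) x 36 mm (its y) x 18 mm, with an upright grip fin on top, 46 mm long (x), 16 mm thick (y), 24 mm high; 42 mm tall in all; about 0.12 kg. Origin: centre of its underside, z up. Either end may point either way in the bay.
- tip_box: pipette tip box, a plain grey block 82 x 62 x 46 mm with a clear lid. Origin: centre of its underside. Bystander.
- long_cartridge: a different, longer white cartridge, 36 x 120 x 24 mm, with three round black caps and no grip fin. Origin: centre of its underside. Bystander.
- tube_rack: white block rack with eight capped sample tubes, 60 x 150 mm, 98 mm tall. Origin: centre of its underside. Bystander.
- pipette_pot: yellow pot holding pipettes, 96 mm across the rim, 95 mm tall (pipettes reach 140 mm). Origin: centre of its underside. Bystander.
- beaker: glass beaker, 72 mm across, 90 mm tall. Origin: centre of its underside. Bystander.
- timer: small black bench timer lying flat, 55 x 70 x 20 mm. Origin: centre of its underside. Bystander.
Things that resemble listed ones, but are neither listed nor needed, are in the scene too. What is shaped like the cartridge but brown or green is not meant.

How it is judged (in metres and radians):
On the way, in this order (a step that is already met when the one before it is completed fails the run):
1. the cover is slid back to its rear stop (within 7 mm) (value of joint cover above 0.088 m), for 0.2 s.
2. the cartridge stands in the uncovered bay, flat on the floor between the guide rails, and is let go (z of cartridge in the frame of bay between -0.004 and 0.004 m and y of cartridge in the frame of bay between -0.007 and 0.007 m and x of cartridge in the frame of bay between -0.018 and 0.018 m and angle between cartridge's own z axis and vertical below 0.06 rad and linear speed of cartridge below 0.02 m/s and contact force between the fingers and cartridge below 0.3 N and value of joint cover above 0.05 m), for 0.2 s.
3. the cover is slid shut (within 3 mm) (value of joint cover below 0.003 m), for 0.2 s.
At the end, for the whole second after the job is handed in: The cover is shut to within 3 mm and still; under it the cartridge stands at rest, upright (within 0.06 rad), on the bay floor (within 4 mm in height) between the guide rails, within 18 mm of the bay's centre along the rails and 7 mm across them (value of joint cover below 0.003 m and velocity of joint cover between -0.01 and 0.01 m/s and z of cartridge in the frame of bay between -0.004 and 0.004 m and y of cartridge in the frame of bay between -0.007 and 0.007 m and x of cartridge in the frame of bay between -0.018 and 0.018 m and angle between cartridge's own z axis and vertical below 0.06 rad and linear speed of cartridge below 0.02 m/s); the robot touches nothing.
It fails at once if the cartridge is tipped more than 0.7 rad from upright (angle between cartridge's own z axis and vertical above 0.7 rad).
It fails at once if another thing on the bench is moved by more than 30 mm (distance of any of tip_box, long_cartridge, tube_rack, pipette_pot, beaker, timer from where it was at the start of the episode above 0.03 m).
It fails at once if another thing on the bench is tipped over (angle between any of tip_box, long_cartridge, tube_rack, pipette_pot, beaker, timer's own z axis and vertical above 0.5 rad).
It also fails if it takes over 72 s, if anything falls off the work surface, if the arm or the gripper's body presses on something with over 40 N, if the wrist force passes 120 N, or if a joint passes its speed limit or range.

## Working session

There is one attempt and no reset: what is moved stays moved. The work goes in short steps, Python scripts to look and compute and a shell command to move; the robot and the scene stay as the last step left them, time stands still between calls to the robot, and variables do not carry over. Pictures are saved under pics/ and viewed, at most 10 in all, crops included, and the job is handed in when it is done.

```bash
mkdir -p pics; ls; python3 - <<'E'
from cell import env, read_camera
import cv2,numpy as np
for n in("scene","top"):
    c=read_camera(n); cv2.imwrite(f"pics/{n}0.png",c["color"][:,:,::-1]); np.savez(f"pics/{n}0.npz",**c)
o=env.get_obs(); print(o["time_s"],o["tool_pos"],o["tool_rot"],o["grip_width"])
E
```

```text
pics
0.1 [ 0.292267   -0.58005745  0.23854873] [-1.79898853e+02  5.62853363e-03  2.67481401e+01] 0.0867388229494426
```

View pics/scene0.png

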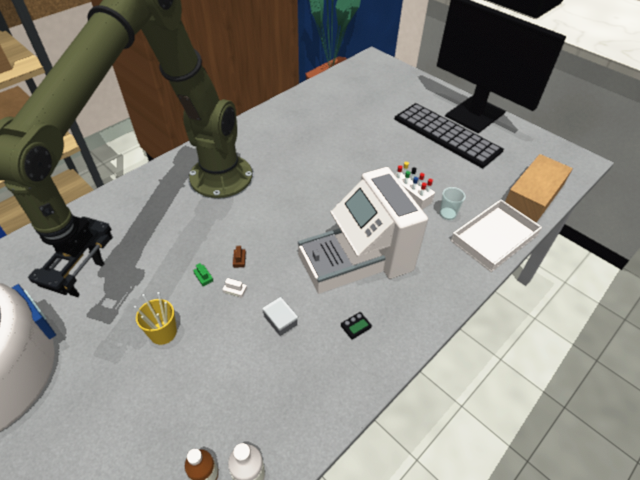

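View pics/top0.png

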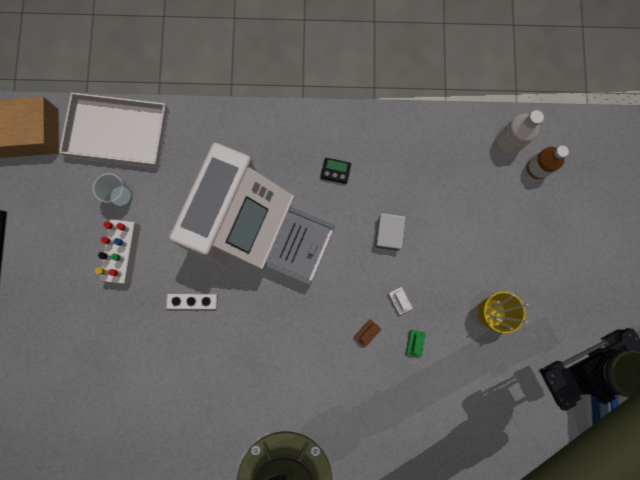

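The scene shows the analyser with its cover (tab around top px 312,250), the white cartridge at top px (400,301), brown and green decoys at (368,333) and (416,343), and the tip box at (390,231).

```bash
python3 - <<'E'
import numpy as np,cv2
c=np.load("pics/top0.npz");z=c["range_z"];K=c["mtx"];T=c["world_from_camera"]
v,u=np.mgrid[:480,:640]
P=np.stack([(u-K[0,2])/K[0,0]*z,(v-K[1,2])/K[1,1]*z,z,np.ones_like(z)],-1)@T.T
P=P[...,:3];np.save("pics/P.npy",P)
Z=P[...,2]*1000
print("cam",T[:3,3],"bench z",np.median(Z[380:440,150:230]), "m/px",np.linalg.norm(P[300,400]-P[300,401]))
def rect(m,box,name):
    mm=np.zeros_like(m);a,b,cc,d=box;mm[b:d,a:cc]=m[b:d,a:cc]
    q=P[mm];r=cv2.minAreaRect((q[:,:2]*1000).astype(np.float32));print(name,mm.sum(),np.median(q,0)*1000,r)
b=(385,283,418,320)
rect((Z>8)&(Z<25),b,"body");rect(Z>35,b,"fin");rect(Z>8,b,"all")
rect((Z>60)&(Z<75),(262,200,340,290),"cover/rails");rect((Z>76)&(Z<96),(290,235,330,270),"tab")
rect(Z>225,(165,140,255,255),"tower top")
np.set_printoptions(linewidth=250)
print(Z[238:264:1,296:326].astype(int))
rect(Z>20,(370,205,412,258),"tipbox");rect(Z>8,(316,150,355,190),"timer")
E
```

```text
cam [ 0.36768231 -0.05490733  1.30555332] bench z -0.19849248994696644 m/px 0.004580028796244287
body 224 [ 422.2719185  -269.22468221   17.5315598 ] ((431.5764465332031, -290.09881591796875), (59.529273986816406, 74.63379669189453), 26.974679946899414)
fin 145 [ 423.21558009 -273.1467852    42.04069733] ((407.6767578125, -169.74789428710938), (44.665828704833984, 239.07432556152344), 8.618731498718262)
all 384 [ 422.2719185  -270.87273149   20.68760159] ((391.44354248046875, -195.1819305419922), (61.576072692871094, 277.80303955078125), 22.111873626708984)
cover/rails 2596 [550.49414444 -24.54188532  64.00560652] ((548.9614868164062, -25.90362548828125), (118.00330352783203, 156.6221466064453), 68.40278625488281)
tab 57 [535.62155165 -57.57552771  90.69592156] ((535.9773559570312, -57.276283264160156), (11.927550315856934, 23.533842086791992), 65.97028350830078)
tower top 5276 [613.87831064 150.8543156  235.60641297] ((559.5597534179688, 47.53582763671875), (365.733642578125, 235.5527801513672), 60.881500244140625)
[[  66   63   64   66   62   58   61   60   61   62   64   64   64  
[... 3524 characters left out ...]
 63   64   63   61   60   63   61   54   52   55   46   -2    2    1   -1   -1]
 [  62   66   61   61   66   58   62   63   62   62   64   60   66   63   59   60   62   58   61   63   63   50   56   57   14    2   -1    2   -1   -1]
 [  66   64   65   59   60   62   67   61   61   66   63   60   63   64   64   64   61   62   64   63   57   47   57   56    5    0    5   -3    3    4]]
tipbox 892 [ 589.42677546 -246.1579076    46.09019029] ((487.81622314453125, -181.97897338867188), (87.3376693725586, 338.6584777832031), 57.853511810302734)
timer 602 [ 747.60369106 -112.0998932    18.84300669] ((573.0877075195312, -85.74812316894531), (81.46019744873047, 415.20233154296875), 79.62541198730469)
```

```bash
python3 - <<'E'
import cv2
c=cv2.imread("pics/top0.png")[130:320,160:430];cv2.imwrite("pics/topc.png",cv2.resize(c,(800,563),interpolation=cv2.INTER_CUBIC))
E
```

```text
(no output)
```

View pics/topc.png

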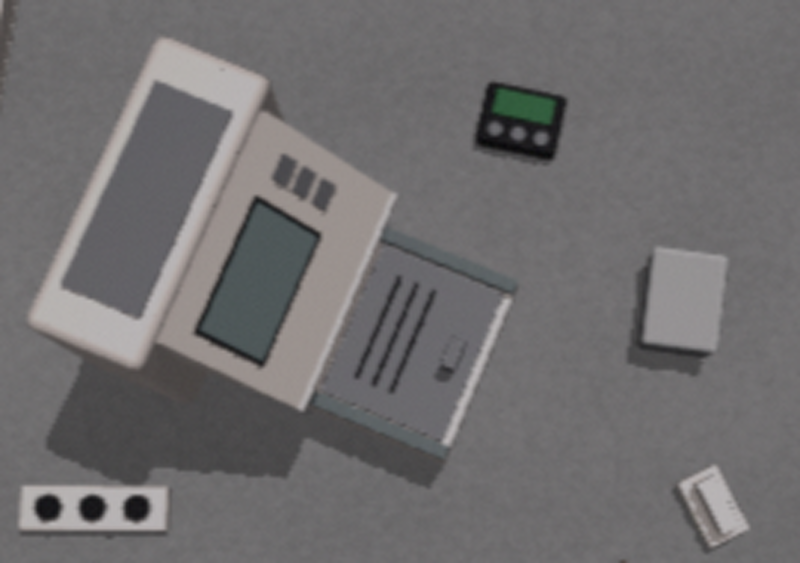

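The crop confirms the cover is near shut, tab at about top px (312,250). The fin runs along the cartridge's long axis. Now I'll do the robust fits, with dropouts removed.

```bash
cat > h.py <<'E'
import numpy as np,cv2
def cloud(c,T=None):
    z=c["range_z"];K=c["mtx"];T=c["world_from_camera"] if T is None else T
    v,u=np.mgrid[:480,:640]
    P=(np.stack([(u-K[0,2])/K[0,0]*z,(v-K[1,2])/K[1,1]*z,z,np.ones_like(z)],-1)@T.T)[...,:3]
    P[z==0]=np.nan; return P*1000
def rect(P,lo,hi,box,name):
    a,b,c,d=box;q=P[b:d,a:c].reshape(-1,3);q=q[(q[:,2]>lo)&(q[:,2]<hi)]
    x=q[:,:2]-q[:,:2].mean(0);k=np.linalg.norm(x,axis=1);q=q[k<3*np.median(k)]
    r=cv2.minAreaRect(q[:,:2].astype(np.float32));w=np.linalg.svd(q[:,:2]-q[:,:2].mean(0))[2][0]
    print(name,len(q),"mean",q.mean(0).round(1),"rect",np.round(r[0],1),np.round(r[1],1),round(r[2],1),"pca",np.degrees(np.arctan2(w[1],w[0])).round(1));return r
E
python3 - <<'E'
from h import *
P=cloud(np.load("pics/top0.npz"))
b=(385,283,418,320)
rect(P,8,60,b,"all");rect(P,34,60,b,"fin");rect(P,12,25,b,"body")
rect(P,76,97,(300,240,325,262),"tab");rect(P,225,245,(165,140,255,255),"tower")
rect(P,48,72,(262,200,340,290),"case front")
E
```

```text
all 377 mean [ 422.8 -271.8   26.8] rect [ 423.4 -273.9] [59.8 37.4] 27.9 pca -152.5
fin 139 mean [ 423.5 -273.7   41.7] rect [ 423.4 -274.1] [45.7 17. ] 27.7 pca -151.9
body 211 mean [ 422.8 -271.4   17.8] rect [ 423.3 -273.7] [59.6 36.8] 26.4 pca -153.1
tab 58 mean [535.3 -57.2  90.1] rect [536.  -57.3] [11.9 23.5] 66.0 pca 160.5
tower 5235 mean [616.1 151.6 235.2] rect [617.5 148. ] [112.9 230.1] 68.6 pca 158.2
case front 3168 mean [548.3 -25.4  62.9] rect [549.1 -25.5] [118.8 156.6] 68.4 pca 158.4
```

```bash
cat > plan.py <<'E'
# python3 plan.py x y z yaw (mm,deg): remaining shift in tool axes and units of the moves
import sys;from cell import env;import numpy as np
from scipy.spatial.transform import Rotation as R
x,y,z,w=map(float,sys.argv[1:]);o=env.get_obs();p=np.array(o["tool_pos"])*1000;r=o["tool_rot"]
d=R.from_euler("xyz",r,degrees=True).inv().apply(np.array([x,y,z])-p)
print("t",round(o["time_s"],2),"pos",p.round(1),"rot",np.round(r,2),"d mm",d.round(1),"shares",(d/20).round(3),"yaw share",round(-((w-r[2]+180)%360-180)/45,3),"F",np.round(o["force"],1),"grip",round(o["grip_width"]*1000,1),round(o["grasp_force"],1))
E
python3 -m jog '[[1,0.98,-0.82,0,-0.03],[1,0.98,-0.82,0,0],[1,0.98,-0.82,0,0],[1,0.98,-0.82,0,0],[1,0.98,-0.82,0,0],[1,0.98,-0.82,0,0],[1,0.98,-0.82,0,0],[1,0.98,-0.82,0,0],[1,0.98,-0.82,0,0],[1,0.98,-0.82,0,0],[1,0.98,-0.82,0,0],[1,0.98,-0.82,0,0]]' 40; python3 plan.py 423.4 -274 120 28
```

```text
time_s: 1.1
tool_pos: [0.4079, -0.295, 0.2392]
tool_rot: [-180.0, 0.0, 28.1]
force: [0.9, -0.4, -0.4]
grip_width: 0.087
grasp_force: 0.0
t 1.1 pos [ 407.9 -295.   239.2] rot [-1.7998e+02  2.0000e-02  2.8090e+01] d mm [ 23.6 -11.2 119.2] shares [ 1.179 -0.559  5.96 ] yaw share 0.002 F [ 0.9 -0.4 -0.4] grip 87.0 0.0
```

```bash
python3 -m jog '[[1,0.5,-0.3,1,0],[1,0.5,-0.2,1,0],[1,0,0,1,0],[1,0,0,1,0],[1,0,0,0,0],[1,0,0,0,0]]' ; python3 - <<'E'
from h import *;from cell import env,read_camera
from scipy.spatial.transform import Rotation as R
o=env.get_obs();c=read_camera("wrist");cv2.imwrite("pics/w1.png",c["color"][:,:,::-1])
T=np.eye(4);T[:3,:3]=R.from_euler("xyz",o["tool_rot"],degrees=True).as_matrix();T[:3,3]=o["tool_pos"]
P=cloud(c,T@c["T_tool_cam"])
q=(np.abs(P[...,0]-423)<50)&(np.abs(P[...,1]+274)<50);P[~q]=np.nan
rect(P,34,60,(0,0,640,480),"fin");rect(P,10,60,(0,0,640,480),"all")
E
python3 plan.py 423.4 -274 40 28
```

```text
time_s: 1.6
tool_pos: [0.4199, -0.2776, 0.1587]
tool_rot: [-179.9, 0.1, 28.1]
force: [-0.0, -0.5, 1.1]
grip_width: 0.0872
grasp_force: 0.0
fin 1544 mean [ 424.9 -271.9   41.8] rect [ 423.9 -272.5] [46.2 15.9] 27.7 pca -152.7
all 3841 mean [ 427.2 -271.    27.6] rect [ 423.9 -272.5] [60.1 36.4] 27.2 pca -151.6
t 1.65 pos [ 420.8 -278.3  160. ] rot [-180.      0.     28.08] d mm [  4.3  -2.5 120. ] shares [ 0.214 -0.127  5.998] yaw share 0.002 F [-0.5 -0.1  0.6] grip 87.4 0.0
```

View pics/w1.png

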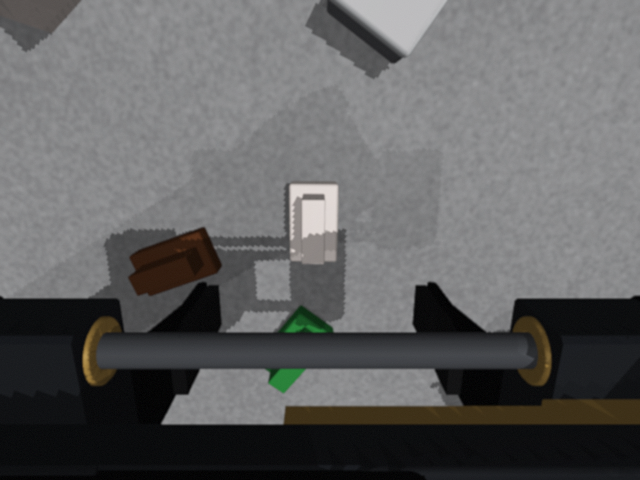

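The wrist picture shows the white cartridge at (313,222), aligned with the tool, with brown at (175,262) and green at (300,348), both clear of the fingers. Descending.

```bash
python3 -m jog '[[0.7,0.25,-0.16,0.8,0],[0.7,0,0,1,0],[0.7,0,0,1,0],[0.7,0,0,1,0],[0.7,0,0,1,0],[0.7,0,0,0.7,0],[0.7,0,0,0.4,0],[0.7,0,0,0.2,0],[0.7,0,0,0,0],[0.7,0,0,0,0],[0.7,0,0,0,0]]' ; python3 plan.py 423.7 -273 38 28
```

```text
time_s: 2.57
tool_pos: [0.4246, -0.2735, 0.0388]
tool_rot: [179.9, -0.1, 28.1]
force: [0.2, 0.6, -0.0]
grip_width: 0.0614
grasp_force: 0.0
t 2.57 pos [ 424.6 -273.5   38.8] rot [ 1.7988e+02 -6.0000e-02  2.8090e+01] d mm [-0.6 -0.9  0.8] shares [-0.029 -0.046  0.042] yaw share 0.002 F [ 0.2  0.6 -0. ] grip 61.4 0.0
```

```bash
python3 -m jog '[[0,0,0,0,0],[0,0,0,0,0],[0,0,0,0,0],[0,0,0,0,0],[0,0,0,0,0],[0,0,0,0,0],[0,0,0,0,0],[0,0,0,0,0],[0,0,0,0,0],[0,0,0,0,0]]' 40; python3 -m jog '[[0,0,0,-0.3,0],[0,0,0,-0.7,0],[0,0,0,-1,0],[0,0,0,-1,0],[0,0,0,-1,0],[0,0,0,-1,0],[0,0,0,-1,0],[0,0,0,-1,0],[0,0,0,-0.5,0],[0,0,0,0,0]]'; python3 plan.py 515 -111 106 68.5
```

```text
time_s: 3.4
tool_pos: [0.4236, -0.2729, 0.0375]
tool_rot: [-180.0, 0.0, 28.1]
force: [0.3, -0.1, 0.3]
grip_width: 0.0157
grasp_force: 40.0
time_s: 4.23
tool_pos: [0.425, -0.2737, 0.1901]
tool_rot: [179.7, -0.1, 28.1]
force: [1.0, 0.8, -2.4]
grip_width: 0.0157
grasp_force: 40.0
t 4.23 pos [ 425.  -273.7  190.1] rot [ 1.7974e+02 -1.2000e-01  2.8090e+01] d mm [ 155.8 -101.5   84. ] shares [ 7.792 -5.077  4.201] yaw share -0.898 F [ 1.   0.8 -2.4] grip 15.7 40.0
```

```bash
python3 -m jog '[[0,0.97,-0.63,0,0],[0,0.97,-0.63,0,0],[0,0.97,-0.63,0,0],[0,0.97,-0.63,0,0],[0,0.97,-0.63,0,0],[0,0.97,-0.63,0,0],[0,0.97,-0.63,0,0],[0,0.97,-0.63,0,0],[0,0,0,0.5,0],[0,0,0,0.5,0],[0,0,0,0,0],[0,0,0,0,0]]'; python3 -m jog '[[0,0,0,0.3,-0.15],[0,0,0,0.3,-0.15],[0,0,0,0.3,-0.15],[0,0,0,0.3,-0.15],[0,0,0,0,-0.15],[0,0,0,0,-0.15],[0,0,0,0,0],[0,0,0,0,0],[0,0,0,0,0]]'; python3 plan.py 516 -108 104 68.5
```

```text
time_s: 5.23
tool_pos: [0.5115, -0.112, 0.1657]
tool_rot: [-179.9, 0.2, 28.0]
force: [-0.3, -0.0, -1.4]
grip_width: 0.0157
grasp_force: 40.0
time_s: 5.98
tool_pos: [0.513, -0.1117, 0.1437]
tool_rot: [180.0, 0.0, 68.4]
force: [-0.5, 0.6, -1.8]
grip_width: 0.0159
grasp_force: 40.0
t 5.98 pos [ 513.  -111.7  143.7] rot [1.7998e+02 2.0000e-02 6.8360e+01] d mm [ 4.5  1.4 39.7] shares [0.225 0.069 1.985] yaw share -0.003 F [-0.5  0.6 -1.8] grip 15.9 40.0
```

```bash
python3 -m jog '[[0,0,0.07,0.8,0],[0,0,0,0.8,0],[0,0,0,0.38,0],[0,0,0,0,0],[0,0.25,0,0,0],[0,0.25,0,0,0],[0,0.25,0,0,0],[0,0.25,0,0,0],[0,0.25,0,0,0],[0,0.25,0,0,0],[0,0.25,0,0,0],[0,0,0,0,0]]'; python3 plan.py 554.9 -4.8 104 68.5
```

```text
time_s: 6.98
tool_pos: [0.5279, -0.0779, 0.1042]
tool_rot: [180.0, -0.0, 68.7]
force: [0.3, -1.2, -1.7]
grip_width: 0.0156
grasp_force: 40.0
t 6.98 pos [527.9 -77.9 104.2] rot [ 1.7995e+02 -3.0000e-02  6.8660e+01] d mm [77.9 -1.4  0.2] shares [ 3.895 -0.07   0.011] yaw share 0.003 F [ 0.3 -1.2 -1.7] grip 15.6 40.0
```

```bash
python3 -m jog '[[0,0.35,-0.02,0,0],[0,0.35,-0.02,0,0],[0,0.35,-0.02,0,0],[0,0.35,0,0,0],[0,0.35,0,0,0],[0,0.35,0,0,0],[0,0.35,0,0,0],[0,0.35,0,0,0],[0,0.35,0,0,0],[0,0,0,0,0]]'; python3 plan.py 554.9 -4.8 104 68.5;  python3 - <<'E'
from cell import env, read_camera
import cv2
c=read_camera("scene")["color"][:,:,::-1]; cv2.imwrite("pics/s2.png",cv2.resize(c[140:320,250:490],(800,600),interpolation=cv2.INTER_CUBIC))
E
```

```text
time_s: 7.82
tool_pos: [0.5495, -0.0172, 0.104]
tool_rot: [-180.0, -0.1, 68.7]
force: [-0.1, -0.1, -1.8]
grip_width: 0.016
grasp_force: 40.0
t 7.82 pos [549.5 -17.2 104. ] rot [-1.7998e+02 -1.0000e-01  6.8730e+01] d mm [13.5  0.5  0. ] shares [0.676 0.024 0.002] yaw share 0.005 F [-0.1 -0.1 -1.8] grip 16.0 40.0
```

View pics/s2.png

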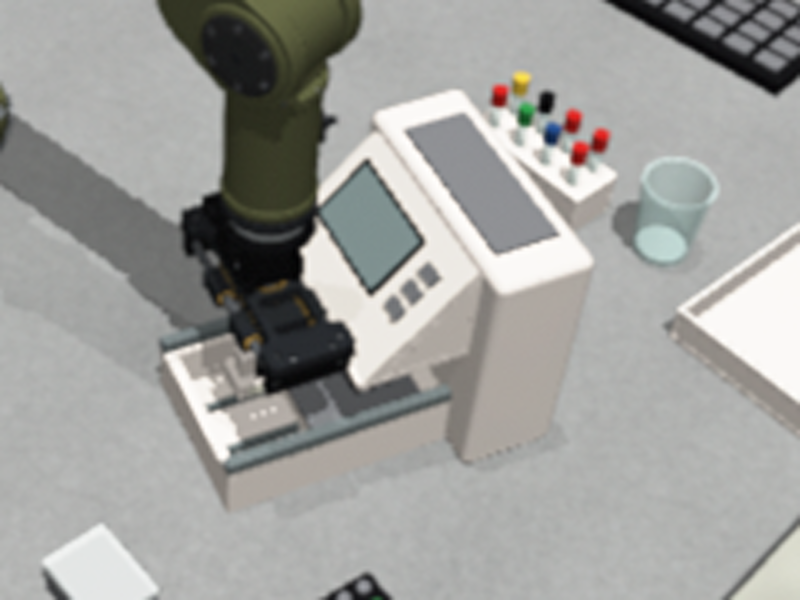

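The cover has slid back with the bay visible at (230,400), and the gripper is just short of the console face. I'll finish the push in small steps and watch the force.

```bash
python3 -m jog '[[0,0.2,0,0,0],[0,0.2,0,0,0],[0,0.1,0,0,0],[0,0,0,0,0]]'; python3 -m jog '[[0,0.1,0,0,0],[0,0.1,0,0,0],[0,0,0,0,0]]'; python3 plan.py 554.9 -4.8 104 68.5
```

```text
time_s: 8.2
tool_pos: [0.5525, -0.0098, 0.1037]
tool_rot: [-180.0, -0.0, 68.6]
force: [-0.1, -0.3, -2.2]
grip_width: 0.0159
grasp_force: 40.0
time_s: 8.45
tool_pos: [0.554, -0.0064, 0.1038]
tool_rot: [-180.0, 0.0, 68.6]
force: [-1.9, -0.5, -2.0]
grip_width: 0.0157
grasp_force: 40.0
t 8.45 pos [554.   -6.4 103.8] rot [-179.97    0.     68.61] d mm [ 1.8  0.2 -0.2] shares [ 0.091  0.011 -0.012] yaw share 0.002 F [-1.9 -0.5 -2. ] grip 15.7 40.0
```

```bash
python3 -m jog '[[0,0.1,0,0,0],[0,0,0,0,0]]'; python3 -m jog '[[0,0.1,0,0,0],[0,0,0,0,0]]';python3 -m jog '[[0,0.1,0,0,0],[0,0,0,0,0],[0,0,0,0,0]]';  python3 plan.py 554.9 -4.8 104 68.5
```

```text
time_s: 8.62
tool_pos: [0.5549, -0.0046, 0.1038]
tool_rot: [-180.0, -0.0, 68.6]
force: [-2.1, -1.6, -1.8]
grip_width: 0.0159
grasp_force: 40.0
time_s: 8.78
tool_pos: [0.5556, -0.003, 0.1039]
tool_rot: [-180.0, 0.0, 68.6]
force: [-1.5, -2.8, -1.9]
grip_width: 0.0152
grasp_force: 40.0
time_s: 9.03
tool_pos: [0.5556, -0.0029, 0.1039]
tool_rot: [-180.0, 0.2, 68.5]
force: [-3.6, -5.0, 0.7]
grip_width: 0.0158
grasp_force: 40.0
t 9.03 pos [555.6  -2.9 103.9] rot [-179.95    0.18   68.54] d mm [-2.  -0.  -0.1] shares [-0.1   -0.001 -0.004] yaw share 0.001 F [-3.6 -5.   0.7] grip 15.8 40.0
```

```bash
python3 -m jog '[[0,0.05,0,0,0],[0,0,0,0,0],[0,0,0,0,0]]'; python3 -m jog '[[0,-0.4,0,0,0],[0,-0.2,0,0,0],[0,0,0,-0.5,0],[0,0,0,-0.5,0],[0,0,0,-0.4,0],[0,0,0,0,0],[0,0,0,0,0]]'; python3 plan.py 565.1 21.3 132 68.5
```

```text
time_s: 9.28
tool_pos: [0.5557, -0.0029, 0.1039]
tool_rot: [-179.9, 0.3, 68.5]
force: [-4.9, -4.7, 2.1]
grip_width: 0.0159
grasp_force: 40.0
time_s: 9.87
tool_pos: [0.5533, -0.0108, 0.1332]
tool_rot: [179.9, -0.0, 68.6]
force: [0.8, -1.5, -1.6]
grip_width: 0.0154
grasp_force: 40.0
t 9.87 pos [553.3 -10.8 133.2] rot [ 1.7986e+02 -5.0000e-02  6.8630e+01] d mm [34.2 -0.7  1.2] shares [ 1.71  -0.037  0.062] yaw share 0.003 F [ 0.8 -1.5 -1.6] grip 15.4 40.0
```

```bash
python3 -m jog '[[0,0.5,0,0,0],[0,0.5,0,0,0],[0,0.5,0,0,0],[0,0.2,0,0,0],[0,0,0,0,0]]'; python3 -m jog '[[0,0,0,0.12,0],[0,0,0,0,0]]'; python3 -m jog '[[0,0,0,0.08,0],[0,0,0,0,0]]'; python3 -m jog '[[0,0,0,0.05,0],[0,0,0,0,0]]';python3 plan.py 565.1 21.3 132 68.5
```

```text
time_s: 10.28
tool_pos: [0.5602, 0.0083, 0.1291]
tool_rot: [-179.6, 1.2, 68.2]
force: [-9.4, -23.6, 1.5]
grip_width: 0.0157
grasp_force: 40.0
time_s: 10.45
tool_pos: [0.561, 0.0091, 0.1273]
tool_rot: [-179.7, 1.0, 68.2]
force: [-8.3, -21.4, 0.0]
grip_width: 0.0156
grasp_force: 40.1
time_s: 10.62
tool_pos: [0.5625, 0.013, 0.1259]
tool_rot: [-179.8, 0.6, 68.3]
force: [-3.8, -14.4, -2.4]
grip_width: 0.016
grasp_force: 40.0
time_s: 10.78
tool_pos: [0.5626, 0.013, 0.1258]
tool_rot: [-179.9, 0.7, 68.4]
force: [-6.5, -15.0, 3.2]
grip_width: 0.0157
grasp_force: 40.7
t 10.78 pos [562.6  13.  125.8] rot [-179.86    0.7    68.35] d mm [ 8.5 -0.8 -6.3] shares [ 0.427 -0.038 -0.315] yaw share -0.003 F [ -6.5 -15.    3.2] grip 15.7 40.7
```

```bash
python3 -m jog '[[0,-0.8,0,0,0],[0,0,0,0,0],[0,0,0,0,0]]'; python3 - <<'E'
from cell import env, read_camera
import cv2,numpy as np
c=read_camera("wrist"); print(c["T_tool_cam"].round(3)); a=c["color"][:,:,::-1]
b=read_camera("scene")["color"][:,:,::-1][160:300,280:440]
cv2.imwrite("pics/ws3.png",np.vstack([cv2.resize(a,(400,300)),cv2.resize(b,(400,300),interpolation=cv2.INTER_CUBIC)]))
E
python3 plan.py 565.1 21.3 132 68.5
```

```text
time_s: 11.03
tool_pos: [0.5589, 0.0059, 0.1265]
tool_rot: [-180.0, -0.0, 68.6]
force: [1.0, 0.3, -1.6]
grip_width: 0.0155
grasp_force: 40.1
[[ 0.    -0.959 -0.284  0.077]
 [ 1.     0.     0.     0.   ]
 [-0.    -0.284  0.959 -0.145]
 [ 0.     0.     0.     1.   ]]
t 11.13 pos [559.3   7.1 127. ] rot [ 1.800e+02 -6.000e-02  6.868e+01] d mm [15.3  0.2 -5. ] shares [ 0.767  0.011 -0.25 ] yaw share 0.004 F [ 0.9  0.  -0.8] grip 15.6 40.1
```

View pics/ws3.png

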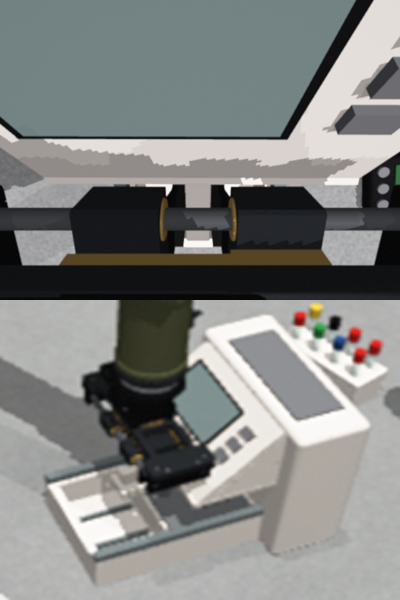

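```bash
python3 -m jog '[[0,0,0,-0.4,0],[0,0,0,-0.3,0],[0,0,0,0,0],[0,-0.5,0,0,0],[0,-0.8,0,0,0],[0,-0.8,0,0,0],[0,-0.8,0,0,0],[0,-0.5,0,-0.5,0],[0,0,0,-0.8,0],[0,0,0,-0.8,0],[0,0,0,0,0],[0,0,0,0,0]]'; python3 - <<'E'
from h import *
from cell import env, read_camera
from scipy.spatial.transform import Rotation as R
o=env.get_obs();c=read_camera("wrist"); a=c["color"][:,:,::-1]
np.savez("pics/w4.npz",**c,pos=o["tool_pos"],rot=o["tool_rot"])
s=read_camera("scene"); np.savez("pics/s4.npz",**s);b=s["color"][:,:,::-1][160:300,240:427]
cv2.imwrite("pics/ws4.png",np.vstack([cv2.resize(a[80:380,120:520],(400,300)),cv2.resize(b,(400,300),interpolation=cv2.INTER_CUBIC)]))
E
python3 plan.py 565.1 21.3 132 68.5
```

```text
time_s: 12.13
tool_pos: [0.5345, -0.0584, 0.1835]
tool_rot: [179.9, 0.0, 68.6]
force: [0.1, 0.8, -1.8]
grip_width: 0.0158
grasp_force: 40.1
t 12.23 pos [533.4 -58.1 181.9] rot [-1.7993e+02  3.0000e-02  6.8600e+01] d mm [85.5  0.6 49.9] shares [4.274 0.03  2.494] yaw share 0.002 F [ 0.1  0.7 -2.1] grip 15.8 40.1
```

View pics/ws4.png

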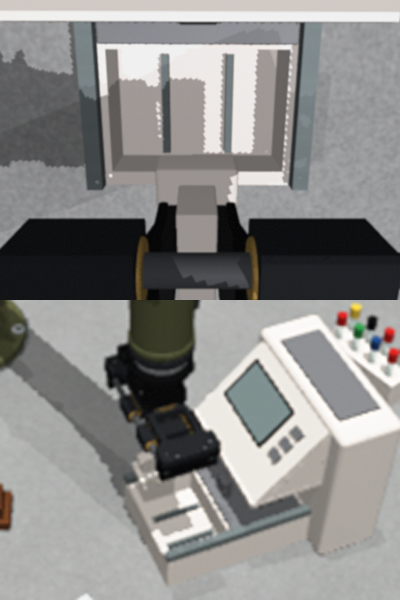

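The bay is fully open, with guide rails at crop x≈165 and 228, and the cartridge is held at (195,200). I'll check its pitch and the bay from the depth image.

```bash
python3 - <<'E'
from h import *
from scipy.spatial.transform import Rotation as R
c=np.load("pics/w4.npz");T=np.eye(4);T[:3,:3]=R.from_euler("xyz",c["rot"],degrees=True).as_matrix();T[:3,3]=c["pos"]
Q=cloud(c,c["T_tool_cam"])      # tool frame mm
P=cloud(c,T@c["T_tool_cam"])
m=(np.abs(Q[...,1])<20)&(Q[...,0]>-40)&(Q[...,0]<60)&(Q[...,2]>-10)&(Q[...,2]<60)
q=Q[m]
for lo in range(-20,50,3):
    s=q[(q[:,0]>=lo)&(q[:,0]<lo+3)]
    if len(s)>5:
        f=s[np.abs(s[:,1])<7];b=s[np.abs(s[:,1])>10]
        print(lo,len(f),np.median(f[:,2]).round(1) if len(f) else '',len(b),np.median(b[:,2]).round(1) if len(b) else '', s[:,1].min().round(1),s[:,1].max().round(1))
# analyser frame relative to tool: x_t forward; heights
th=np.radians(68.5);ex=np.array([np.cos(th),np.sin(th)]);ey=np.array([-ex[1],ex[0]]);O=np.array([570.6,35.3])
X=(P[...,:2]-O)@ex;Y=(P[...,:2]-O)@ey;Z=P[...,2]
def hist(name,m,a):
    v=a[m];print(name,m.sum(),np.percentile(v,[2,50,98]).round(1) if len(v) else '')
rail=(np.abs(X+60)<25)&(Z>15)&(Z<22)
hist("rail+ y",rail&(Y>10)&(Y<40),Y);hist("rail- y",rail&(Y<-10)&(Y>-40),Y)
fl=(np.abs(X+60)<25)&(Z>6)&(Z<13)&(np.abs(Y)<70);hist("floor z",fl,Z);hist("floor y",fl,Y)
cv=(np.abs(Y)<50)&(Z>58)&(Z<68)&(X>-60)&(X<20);hist("cover x",cv,X)
fr=(np.abs(Z-55)<4)&(X<-100)&(X>-135)&(Y>30)&(Y<60);hist("front wall x",fr,X)
co=(np.abs(Y)<60)&(Z>130)&(X>-40)&(X<30);hist("console x",co,X);hist("console z",co,Z)
hist("siderail y",(Z>62)&(Z<72)&(np.abs(X+70)<30)&(np.abs(Y)>60)&(np.abs(Y)<85)&(Y>0),Y)
hist("siderail y",(Z>62)&(Z<72)&(np.abs(X+70)<30)&(np.abs(Y)>60)&(np.abs(Y)<85)&(Y<0),Y)
E
```

```text
-5 8 -4.2 0  -6.6 7.8
-2 210 -5.2 0  -8.4 8.3
1 213 -5.7 0  -8.3 8.3
4 244 -6.2 2 20.5 -8.6 17.9
7 235 -6.6 495 2.3 -17.7 17.9
10 235 -7.1 738 6.8 -18.1 17.9
13 486 -6.0 206 16.8 -18.0 17.9
16 743 6.7 219 16.4 -17.8 17.9
19 208 15.7 230 15.9 -18.1 17.7
22 214 15.5 240 15.5 -18.1 17.8
25 487 21.4 535 21.6 -18.0 17.8
28 28 29.6 20 29.6 -15.9 14.8
rail+ y 515 [20.5 23.4 26.4]
rail- y 514 [-29.3 -26.4 -23.5]
floor z 8793 [ 8.5  9.9 11.5]
floor y 8793 [-61.8  -1.4  58.8]
cover x 3349 [-22.8 -16.7 -10.1]
front wall x 585 [-121.6 -116.2 -111.9]
console x 30414 [-12.7   5.9  18.7]
console z 30414 [140.1 156.  169. ]
siderail y 1612 [65.4 70.4 76.3]
siderail y 1624 [-79.3 -73.4 -68.3]
```

```bash
python3 plan.py 546.7 -29.4 55 68.5; python3 -m jog '[[0,0.5,0,0.5,0],[0,0.5,-0.05,0.5,0],[0,0.5,-0.05,0.7,0],[0,0,0,0.9,0],[0,0,0,0.9,0],[0,0,0,0.9,0],[0,0,0,0.9,0],[0,0,0,0.5,0],[0,0,0,0.4,0],[0,0,0,0,0],[0,0,0,0,0]]' 8; python3 plan.py 546.7 -29.4 50 68.5
```

```text
t 12.23 pos [533.4 -58.1 181.9] rot [-1.7993e+02  3.0000e-02  6.8600e+01] d mm [ 31.6   2.1 126.9] shares [1.58  0.103 6.346] yaw share 0.002 F [ 0.1  0.7 -2.1] grip 15.8 40.1
time_s: 13.15
tool_pos: [0.5432, -0.0292, 0.0589]
tool_rot: [-180.0, 0.0, 68.6]
force: [0.6, -0.1, -2.2]
grip_width: 0.0162
grasp_force: 8.0
t 13.15 pos [543.2 -29.2  58.9] rot [-1.7998e+02  1.0000e-02  6.8620e+01] d mm [1.1 3.3 8.9] shares [0.054 0.167 0.445] yaw share 0.003 F [ 0.6 -0.1 -2.2] grip 16.2 8.0
```

```bash
python3 -m jog '[[0,0.05,0.16,0.2,0],[0,0,0,0.2,0],[0,0,0,0.05,0],[0,0,0,0,0],[0,0,0,0,0]]' 5; python3 plan.py 546.7 -29.4 48 68.5
```

```text
time_s: 13.57
tool_pos: [0.5465, -0.0296, 0.05]
tool_rot: [180.0, 0.0, 68.6]
force: [-0.6, -0.1, -1.6]
grip_width: 0.0158
grasp_force: 5.0
t 13.57 pos [546.5 -29.6  50. ] rot [1.800e+02 1.000e-02 6.859e+01] d mm [0.2 0.1 2. ] shares [0.012 0.005 0.1  ] yaw share 0.002 F [-0.6 -0.1 -1.6] grip 15.8 5.0
```

Now press lightly to level it, release, and measure.

```bash
python3 -m jog '[[0,0,0,0.12,0],[0,0,0,0,0],[0.6,0,0,0,0],[0.6,0,0,0,0],[0.6,0,0,0,0],[0.6,0,0,0,0],[0.6,0,0,0,0],[0.6,0,0,0,0],[0.6,0,0,0,0],[0.6,0,0,0,0]]' ; cat > wr.py <<'E'
from h import *;from cell import env,read_camera
from scipy.spatial.transform import Rotation as R
o=env.get_obs();c=read_camera("wrist");cv2.imwrite(f"pics/w{o['time_s']:.2f}.png",c["color"][:,:,::-1])
T=np.eye(4);T[:3,:3]=R.from_euler("xyz",o["tool_rot"],degrees=True).as_matrix();T[:3,3]=o["tool_pos"]
P=cloud(c,T@c["T_tool_cam"]);th=np.radians(68.5);ex=np.array([np.cos(th),np.sin(th)]);ey=np.array([-ex[1],ex[0]])
O=np.array([572.0,34.7]);X=(P[...,:2]-O)@ex;Y=(P[...,:2]-O)@ey;Z=P[...,2]
def h(n,m,*a): print(n,m.sum(),*[np.percentile(v[m],[2,50,98]).round(1) if m.any() else '' for v in a])
i=(np.abs(Y)<22)&(X>-112)&(X<-30)
h("body top x,y,z",i&(Z>24)&(Z<35)&(np.abs(Y)<19.5),X,Y,Z);h("fin top",i&(Z>46)&(Z<57),X,Y,Z)
h("cover x",(np.abs(Y)<50)&(Z>58)&(Z<68)&(X>-116)&(X<20)&(np.abs(Y)>22),X)
h("tab",(np.abs(Y)<20)&(Z>85)&(Z<95)&(X>-116)&(X<10),X,Y,Z)
print("tcp X,Y",(np.array(o["tool_pos"])[:2]*1000-O)@ex,(np.array(o["tool_pos"])[:2]*1000-O)@ey)
E
python3 wr.py
```

```text
time_s: 14.4
tool_pos: [0.5466, -0.0295, 0.0475]
tool_rot: [180.0, 0.0, 68.6]
force: [-0.4, -0.6, -0.2]
grip_width: 0.0511
grasp_force: 0.0
body top x,y,z 2131 [-111.9  -73.9  -60.4] [-17.8   1.7  17.6] [25.6 28.  33.5]
fin top 2584 [-94.9 -63.3 -50.6] [-7.7 -0.1  7.4] [50.8 52.  53.1]
cover x 891 [-66.  -59.7 -58.2]
tab 0   
tcp X,Y -69.09291958783884 0.13543213667697732
```

Cartridge stands flat and centred across the rails. I'll regrip it firmly and use its underside to drag the cover tab out from under the console.

```bash
python3 -m jog '[[0.6,-0.35,0,-0.02,0],[0.6,0,0,0,0],[0,0,0,0,0],[0,0,0,0,0],[0,0,0,0,0],[0,0,0,0,0],[0,0,0,0,0],[0,0,0,0,0],[0,0,0,0,0],[0,0,0,0,0]]' 60; python3 -m jog '[[0,0,0,-0.4,0],[0,0,0,-0.8,0],[0,0,0,-0.8,0],[0,0,0,-0.8,0],[0,0,0,-0.8,0],[0,0,0,-0.6,0],[0,0,0,-0.2,0],[0,0,0,0,0],[0,0,0,0,0]]'; python3 wr.py; python3 plan.py 567.2 22.6 135 68.5
```

```text
time_s: 15.28
tool_pos: [0.5441, -0.0359, 0.0479]
tool_rot: [180.0, -0.0, 68.6]
force: [0.2, -0.9, -0.5]
grip_width: 0.0154
grasp_force: 60.0
time_s: 16.03
tool_pos: [0.5436, -0.0361, 0.1355]
tool_rot: [-180.0, 0.0, 68.6]
force: [0.3, 0.6, -2.2]
grip_width: 0.0156
grasp_force: 60.0
body top x,y,z 0   
fin top 0   
cover x 358 [-23.  -22.2 -21.2]
tab 0   
tcp X,Y -76.25082417029479 0.4694526495172743
t 16.08 pos [543.3 -36.1 135. ] rot [-1.7991e+02  3.0000e-02  6.8590e+01] d mm [63.4  0.9 -0. ] shares [ 3.168  0.043 -0.   ] yaw share 0.002 F [-0.6  0.6 -1.5] grip 15.8 60.0
```

```bash
python3 -m jog '[[0,0.4,0.04,0,0],[0,0.5,0,0,0],[0,0.5,0,0,0],[0,0.5,0,0,0],[0,0.2,0,0,0],[0,0,0,0,0]]'; python3 -m jog '[[0,0.25,0,0,0],[0,0.25,0,0,0],[0,0,0,0,0]]'; python3 plan.py 567.2 22.6 135 68.5
```

```text
time_s: 16.58
tool_pos: [0.558, -0.0016, 0.1353]
tool_rot: [-179.8, 0.6, 68.5]
force: [-7.1, -11.4, 4.1]
grip_width: 0.0157
grasp_force: 60.0
time_s: 16.83
tool_pos: [0.5583, -0.0008, 0.1349]
tool_rot: [-179.6, 1.4, 68.2]
force: [-16.9, -24.7, 11.3]
grip_width: 0.0156
grasp_force: 60.0
t 16.83 pos [558.3  -0.8 134.9] rot [-179.6     1.35   68.21] d mm [25.  -0.4 -0.6] shares [ 1.252 -0.022 -0.032] yaw share -0.007 F [-16.9 -24.7  11.3] grip 15.6 60.0
```

The stop is the cartridge's fin top (139 mm) against the console's lower edge (133 mm). A better plan is to press the cartridge's nose on the cover's top in front of the tab, where the fin passes under the console. First I'll return it to the bay, level it and regrip nearer its front.

```bash
python3 -m jog '[[0,-0.6,0,0,0],[0,-0.8,0,0,0],[0,-0.8,0,0,0],[0,-0.4,0,0,0],[0,0,0,0,0],[0,0,0,0,0]]'; python3 plan.py 545.8 -31.7 60 68.5
```

```text
time_s: 17.33
tool_pos: [0.5451, -0.0354, 0.1359]
tool_rot: [180.0, -0.0, 68.6]
force: [0.3, 0.1, -1.7]
grip_width: 0.0155
grasp_force: 60.0
t 17.33 pos [545.1 -35.4 135.9] rot [ 1.7999e+02 -5.0000e-02  6.8600e+01] d mm [ 3.6 -0.7 76. ] shares [ 0.182 -0.035  3.798] yaw share 0.002 F [ 0.3  0.1 -1.7] grip 15.5 60.0
```

```bash
cat > held.py <<'E'
from h import *;from cell import read_camera
c=read_camera("wrist");Q=cloud(c,c["T_tool_cam"]);q=Q[(np.abs(Q[...,1])<20)&(np.abs(Q[...,0])<60)&(Q[...,2]>-15)&(Q[...,2]<60)]
for lo in range(-2,50,4):
    s=q[(q[:,0]>=lo)&(q[:,0]<lo+4)]
    f=s[np.abs(s[:,1])<7][:,2];b=s[np.abs(s[:,1])>10][:,2]
    print(lo,len(f),len(b),np.round([np.median(f) if len(f) else np.nan,np.median(b) if len(b) else np.nan],1))
E
python3 held.py
```

```text
-2 318 0 [-4. nan]
2 331 3 [-4.1 22.2]
6 328 692 [-4.2  0.5]
10 332 984 [-4.2  4.7]
14 342 300 [-4.3 19.8]
18 348 292 [-4.4 19.7]
22 995 296 [ 1.8 19.6]
26 281 317 [19.5 19.6]
30 461 481 [21.7 21.7]
34 0 0 [nan nan]
38 0 0 [nan nan]
42 0 0 [nan nan]
46 0 0 [nan nan]
```

```bash
python3 -m jog '[[0,0.4,-0.03,0.2,0],[0,0.5,0,0.4,0],[0,0.3,0,0.4,0],[0,0,0,0.3,0],[0,0,0,0.2,0],[0,0,0,0,0],[0,0,0,0,0]]'; python3 plan.py 555 -8.6 103 68.5
```

```text
time_s: 17.97
tool_pos: [0.5526, -0.0141, 0.1055]
tool_rot: [-180.0, 0.0, 68.6]
force: [-0.3, -1.5, -1.5]
grip_width: 0.0158
grasp_force: 60.0
t 17.97 pos [552.6 -14.1 105.5] rot [-1.7995e+02  3.0000e-02  6.8570e+01] d mm [6.  0.2 2.5] shares [0.299 0.009 0.126] yaw share 0.002 F [-0.3 -1.5 -1.5] grip 15.8 60.0
```

```bash
python3 -m jog '[[0,0.3,0,0,0],[0,0,0,0.15,0],[0,0,0,0,0]]'; python3 -m jog '[[0,0,0,0.1,0],[0,0,0,0,0]]'; python3 -m jog '[[0,0,0,0.1,0],[0,0,0,0,0]]'; python3 plan.py 555 -8.6 103 68.5
```

```text
time_s: 18.22
tool_pos: [0.5553, -0.0077, 0.1029]
tool_rot: [180.0, -0.0, 68.6]
force: [0.3, -0.6, -1.4]
grip_width: 0.0157
grasp_force: 60.0
time_s: 18.38
tool_pos: [0.5549, -0.0084, 0.1007]
tool_rot: [-180.0, 0.0, 68.6]
force: [-0.4, -0.3, -1.2]
grip_width: 0.0155
grasp_force: 60.0
time_s: 18.55
tool_pos: [0.5552, -0.0084, 0.1003]
tool_rot: [180.0, 0.1, 68.6]
force: [-4.1, -1.2, 7.0]
grip_width: 0.0159
grasp_force: 60.0
t 18.55 pos [555.2  -8.4 100.3] rot [1.800e+02 5.000e-02 6.857e+01] d mm [-0.2 -0.1 -2.7] shares [-0.01  -0.004 -0.135] yaw share 0.002 F [-4.1 -1.2  7. ] grip 15.9 60.0
```

```bash
python3 -m jog '[[0,0,0,0.05,0],[0,-0.15,0,0,0],[0,-0.15,0,0,0],[0,-0.15,0,0,0],[0,0,0,0,0]]'; python3 -m jog '[[0,-0.15,0,0,0],[0,-0.15,0,0,0],[0,-0.15,0,0,0],[0,0,0,0,0]]'; python3 plan.py 555 -8.6 103 68.5;  python3 -m jog '[[0,0,0,-0.5,0],[0,-0.5,0,-0.9,0],[0,-0.5,0,-0.9,0],[0,-0.5,0,-0.9,0],[0,-0.3,0,-0.9,0],[0,0,0,0,0],[0,0,0,0,0]]'; python3 wr.py; python3 held.py|head -8
```

```text
time_s: 18.97
tool_pos: [0.5526, -0.0151, 0.1001]
tool_rot: [179.9, -0.1, 68.6]
force: [-4.3, 2.5, 10.5]
grip_width: 0.0155
grasp_force: 60.0
time_s: 19.3
tool_pos: [0.5493, -0.0235, 0.1001]
tool_rot: [179.9, -0.1, 68.6]
force: [-4.4, 2.4, 9.6]
grip_width: 0.0153
grasp_force: 60.0
t 19.3 pos [549.3 -23.5 100.1] rot [ 1.7994e+02 -1.2000e-01  6.8610e+01] d mm [15.9 -0.1 -2.9] shares [ 0.797 -0.006 -0.146] yaw share 0.002 F [-4.4  2.4  9.6] grip 15.3 60.0
time_s: 19.88
tool_pos: [0.536, -0.0589, 0.1808]
tool_rot: [179.9, -0.0, 68.5]
force: [0.6, 0.0, -2.5]
grip_width: 0.0155
grasp_force: 60.0
body top x,y,z 0   
fin top 0   
cover x 4176 [-38.8 -23.9 -10.1]
tab 918 [-26.6 -21.1 -15.1] [-11.5  -0.2  11.8] [89.3 90.8 92.2]
tcp X,Y -100.3042192043645 -0.8713682574982566
-2 320 0 [-4.1  nan]
2 320 2 [-4.2 22. ]
6 336 686 [-4.2  0.5]
10 335 986 [-4.2  5.3]
14 339 289 [-4.2 19.9]
18 343 294 [-4.4 19.7]
22 996 301 [ 2.  19.7]
26 280 315 [19.5 19.6]
```

The cover now stands at about 0.079 m, with the tab at X −21 clear of the console edge and the cartridge still level. Placing it at X ≈ −75.

```bash
python3 plan.py 544 -36.5 60 68.5; python3 -m jog '[[0,0.4,-0.04,0.3,0],[0,0.4,0,0.5,0],[0,0.4,0,0.8,0],[0,0,0,0.9,0],[0,0,0,0.9,0],[0,0,0,0.9,0],[0,0,0,0.9,0],[0,0,0,0.6,0],[0,0,0,0.3,0],[0,0,0,0,0],[0,0,0,0,0]]'; python3 plan.py 544 -36.5 48 68.5
```

```text
t 19.98 pos [534.9 -57.9 179. ] rot [-1.7992e+02  1.0000e-02  6.8620e+01] d mm [ 23.3   0.8 118.9] shares [1.165 0.042 5.947] yaw share 0.003 F [-0.5 -0.3 -1.3] grip 15.5 60.0
time_s: 20.9
tool_pos: [0.5435, -0.0352, 0.0578]
tool_rot: [-180.0, -0.0, 68.6]
force: [-0.0, -0.0, -1.0]
grip_width: 0.0153
grasp_force: 60.0
t 20.9 pos [543.5 -35.2  57.8] rot [-1.7997e+02 -2.0000e-02  6.8630e+01] d mm [-1.1  0.9  9.8] shares [-0.053  0.045  0.489] yaw share 0.003 F [-0. -0. -1.] grip 15.3 60.0
```

```bash
python3 -m jog '[[0,-0.05,0.04,0.25,0],[0,0,0,0.2,0],[0,0,0,0.03,0],[0,0,0,0,0],[0,0,0,0,0]]' 10; python3 -m jog '[[0.6,0,0,0,0],[0.6,0,0,0,0],[0.6,0,0,0,0],[0.6,0,0,0,0],[0.6,0,0,0,0],[0.6,0,0,0,0],[0.6,0,0,0,0],[0.6,0,0,0,0]]'; python3 wr.py; python3 -m jog '[[0.6,0,0,-0.4,0],[0.6,0,0,-0.8,0],[0.6,0,0,-1,0],[0.6,0,0,-1,0],[0.6,0,0,-1,0],[0.6,-0.5,0,-1,0],[0.6,-0.5,0,-1,0],[0.6,0,0,-0.6,0],[0.6,0,0,0,0],[0.6,0,0,0,0]]'; python3 wr.py;  python3 plan.py 561.7 8.6 102 68.5
```

```text
time_s: 21.32
tool_pos: [0.544, -0.0371, 0.0486]
tool_rot: [180.0, 0.0, 68.6]
force: [0.9, 0.8, -2.2]
grip_width: 0.0159
grasp_force: 10.0
time_s: 21.98
tool_pos: [0.5438, -0.037, 0.0484]
tool_rot: [180.0, 0.0, 68.6]
force: [0.3, -0.3, -0.6]
grip_width: 0.0509
grasp_force: 0.0
body top x,y,z 3989 [-111.8  -68.3  -49.7] [-17.7  -0.2  17.4] [26.3 27.9 33.7]
fin top 3398 [-111.9  -66.5  -51.3] [-15.7  -0.2  16.9] [46.8 51.9 54.6]
cover x 3531 [-71.2 -36.8 -33.1]
tab 255 [-27.  -26.5 -26. ] [-11.2  -0.1  10.9] [89.6 90.8 91.9]
tcp X,Y -77.06294988783792 -0.08108289823047811
time_s: 22.87
tool_pos: [0.5369, -0.0551, 0.1847]
tool_rot: [179.9, -0.0, 68.6]
force: [-0.3, -0.6, -0.4]
grip_width: 0.0523
grasp_force: 0.0
body top x,y,z 2091 [-103.4  -69.4  -44.8] [-17.5   0.8  17.5] [25.9 27.8 29.7]
fin top 1468 [-111.8  -73.4  -51.5] [-7.9  0.   7.8] [47.4 51.9 53.5]
cover x 3807 [-38.4 -24.9 -11.5]
tab 857 [-26.7 -21.  -15.5] [-11.4   0.1  11.7] [89.5 90.9 92.3]
tcp X,Y -96.42102284932403 -0.2431852383174553
t 22.92 pos [536.3 -54.9 183.7] rot [-179.96   -0.     68.63] d mm [68.4  0.6 81.7] shares [3.42  0.031 4.086] yaw share 0.003 F [ 0.   0.2 -0.5] grip 52.1 0.0
```

Cartridge is flat at bay centre (X ≈ −75, Y ≈ 0), cover at 0.079. Now grip the tab.

```bash
python3 -m jog '[[0.6,0.6,0.02,0,0],[0.6,0.8,0,0,0],[0.6,0.8,0,0.4,0],[0.6,0.8,0,0.8,0],[0.6,0,0,0.9,0],[0.6,0,0,0.9,0],[0.6,0,0,0.6,0],[0.6,0,0,0.2,0],[0.6,0,0,0,0],[0.6,0,0,0,0]]'; python3 plan.py 559.9 4 101 68.5
```

```text
time_s: 23.75
tool_pos: [0.5589, 0.0002, 0.1084]
tool_rot: [-180.0, -0.0, 68.6]
force: [-0.6, 0.2, -0.6]
grip_width: 0.0522
grasp_force: 0.0
t 23.75 pos [5.589e+02 2.000e-01 1.084e+02] rot [-1.7999e+02 -1.0000e-02  6.8590e+01] d mm [ 3.9 -0.4  7.4] shares [ 0.197 -0.022  0.369] yaw share 0.002 F [-0.6  0.2 -0.6] grip 52.2 0.0
```

```bash
python3 -m jog '[[0.6,0.2,-0.02,0.2,0],[0.6,0,0,0.17,0],[0.6,0,0,0,0],[0.6,0,0,0,0]]'; python3 -m jog '[[0,0,0,0,0],[0,0,0,0,0],[0,0,0,0,0],[0,0,0,0,0],[0,0,0,0,0],[0,0,0,0,0],[0,0,0,0,0]]' 20; python3 plan.py 559.9 4 101 68.5
```

```text
time_s: 24.08
tool_pos: [0.5599, 0.004, 0.1011]
tool_rot: [180.0, 0.0, 68.6]
force: [-0.2, 0.1, 1.2]
grip_width: 0.0523
grasp_force: 0.0
time_s: 24.67
tool_pos: [0.56, 0.0038, 0.101]
tool_rot: [180.0, 0.0, 68.6]
force: [0.5, 0.2, -0.3]
grip_width: 0.0221
grasp_force: 20.0
t 24.67 pos [560.    3.8 101. ] rot [179.98   0.    68.59] d mm [ 0.1 -0.2 -0. ] shares [ 0.005 -0.009 -0.001] yaw share 0.002 F [ 0.5  0.2 -0.3] grip 22.1 20.0
```

```bash
python3 -m jog '[[0,-0.1,0,0,0],[0,-0.2,0,0,0],[0,-0.2,0,0,0],[0,-0.25,0,0,0],[0,-0.25,0,0,0],[0,-0.25,0,0,0],[0,-0.25,0,0,0],[0,0,0,0,0]]'; python3 wr.py; python3 plan.py 559.9 4 101 68.5
```

```text
time_s: 25.33
tool_pos: [0.5483, -0.0258, 0.101]
tool_rot: [-180.0, 0.1, 68.5]
force: [-0.1, -0.3, 0.9]
grip_width: 0.0222
grasp_force: 20.0
body top x,y,z 472 [-111.7  -95.4  -87.8] [-14.7   8.8  14.5] [26.  28.  29.2]
fin top 997 [-96.5 -86.3 -77. ] [-7.9 -0.3  7.3] [50.6 52.  53.1]
cover x 8303 [-69.5 -50.3 -32.9]
tab 2167 [-69.5 -53.5 -46.7] [-18.2  -0.3  17.8] [85.5 90.8 94.1]
tcp X,Y -64.99360439298803 -0.11945559485148775
t 25.38 pos [548.3 -25.8 101. ] rot [-1.7998e+02  1.2000e-01  6.8510e+01] d mm [32.  -0.1 -0.1] shares [ 1.598 -0.004 -0.005] yaw share 0.0 F [ 0.3 -0.8  1.3] grip 22.1 20.0
```

The cover follows the tab. Pulling on to shut.

```bash
python3 -m jog '[[0,-0.25,0,0,0],[0,-0.25,0,0,0],[0,-0.25,0,0,0],[0,-0.25,0,0,0],[0,-0.25,0,0,0],[0,-0.25,0,0,0],[0,-0.25,0,0,0],[0,-0.25,0,0,0],[0,-0.15,0,0,0],[0,0,0,0,0]]'; python3 -m jog '[[0,-0.1,0,0,0],[0,-0.1,0,0,0],[0,0,0,0,0]]';  python3 -m jog '[[0,-0.1,0,0,0],[0,0,0,0,0],[0,0,0,0,0]]'; python3 plan.py 531 -69.5 101 68.5
```

```text
time_s: 26.22
tool_pos: [0.5326, -0.0653, 0.101]
tool_rot: [-180.0, 0.1, 68.5]
force: [0.0, -1.3, 0.8]
grip_width: 0.0223
grasp_force: 20.0
time_s: 26.47
tool_pos: [0.5316, -0.068, 0.101]
tool_rot: [-180.0, 0.0, 68.6]
force: [-0.2, 2.0, 1.4]
grip_width: 0.0221
grasp_force: 20.0
time_s: 26.72
tool_pos: [0.5309, -0.0698, 0.1009]
tool_rot: [-180.0, 0.0, 68.6]
force: [1.0, 0.8, 1.5]
grip_width: 0.0223
grasp_force: 20.0
t 26.72 pos [530.9 -69.8 100.9] rot [-1.7999e+02  2.0000e-02  6.8590e+01] d mm [ 0.3 -0.  -0.1] shares [ 0.013 -0.002 -0.003] yaw share 0.002 F [1.  0.8 1.5] grip 22.3 20.0
```

```bash
python3 -m jog '[[0,-0.1,0,0,0],[0,0,0,0,0]]'; python3 -m jog '[[0,-0.1,0,0,0],[0,0,0,0,0]]';  python3 -m jog '[[0,-0.1,0,0,0],[0,0,0,0,0],[0,0,0,0,0]]'; python3 wr.py
```

```text
time_s: 26.88
tool_pos: [0.5308, -0.07, 0.101]
tool_rot: [180.0, -0.1, 68.6]
force: [2.5, 4.0, -0.1]
grip_width: 0.0222
grasp_force: 20.0
time_s: 27.05
tool_pos: [0.5307, -0.0702, 0.101]
tool_rot: [179.9, -0.3, 68.7]
force: [4.4, 6.9, -2.1]
grip_width: 0.022
grasp_force: 20.0
time_s: 27.3
tool_pos: [0.5307, -0.0703, 0.101]
tool_rot: [179.9, -0.4, 68.8]
force: [5.7, 10.2, -1.9]
grip_width: 0.0216
grasp_force: 20.0
body top x,y,z 0   
fin top 0   
cover x 26767 [-113.2  -58.1  -14.2]
tab 2113 [-110.9 -100.8  -94.1] [-17.8   0.2  17.7] [85.6 90.8 94.1]
tcp X,Y -112.8801466316933 -0.03750974320480368
```

Firmly at the shut stop. I'll relax the load, release, retreat up, and check.

```bash
python3 -m jog '[[0,0.15,0,0,0],[0,0,0,0,0],[0.6,0,0,0,0],[0.6,0,0,0,0],[0.6,0,0,0,0],[0.6,0,0,0,0],[0.6,0,0,0,0],[0.6,0,0,0,0],[0.6,0,0,0,0]]'; python3 -m jog '[[0.6,0,0,-0.4,0],[0.6,0,0,-0.8,0],[0.6,0,0,-1,0],[0.6,-0.5,0,-1,0],[0.6,-0.5,0,-1,0],[0.6,-0.5,0,-1,0],[0.6,0,0,0,0],[0.6,0,0,0,0],[0.6,0,0,0,0]]'; python3 wr.py; python3 - <<'E'
from h import *;from cell import env,read_camera
c=read_camera("top");rect(cloud(c),76,97,(300,240,325,262),"tab");cv2.imwrite("pics/fin.png",np.vstack([c["color"][:,:,::-1][100:380,60:460],cv2.imread("pics/top0.png")[100:380,60:460]]))
E
```

```text
time_s: 28.1
tool_pos: [0.5298, -0.0728, 0.1009]
tool_rot: [-180.0, 0.0, 68.6]
force: [0.2, 0.7, 1.3]
grip_width: 0.0512
grasp_force: 0.0
time_s: 28.85
tool_pos: [0.5188, -0.0999, 0.2046]
tool_rot: [-180.0, -0.0, 68.6]
force: [0.1, -0.6, -0.1]
grip_width: 0.0522
grasp_force: 0.0
body top x,y,z 0   
fin top 0   
cover x 12587 [-113.3  -59.9  -14.2]
tab 709 [-105.6  -99.7  -94.2] [-11.6   0.1  11.8] [86.2 90.9 92.3]
tcp X,Y -144.72027046359295 0.22148574148276864
tab 0 mean [nan nan nan] rect [0. 0.] [0. 0.] 0.0 pca 0.0h.py:9: RuntimeWarning: Mean of empty slice.
  x=q[:,:2]-q[:,:2].mean(0);k=np.linalg.norm(x,axis=1);q=q[k<3*np.median(k)]
  ret = um.true_divide(
  return _methods._mean(a, axis=axis, dtype=dtype,
  ret = ret.dtype.type(ret / rcount)
h.py:10: RuntimeWarning: Mean of empty slice.
  r=cv2.minAreaRect(q[:,:2].astype(np.float32));w=np.linalg.svd(q[:,:2]-q[:,:2].mean(0))[2][0]
h.py:11: RuntimeWarning: Mean of empty slice.
  print(name,len(q),"mean",q.mean(0).round(1),"rect",np.round(r[0],1),np.round(r[1],1),round(r[2],1),"pca",np.degrees(np.arctan2(w[1],w[0])).round(1));return r
```

View pics/fin.png

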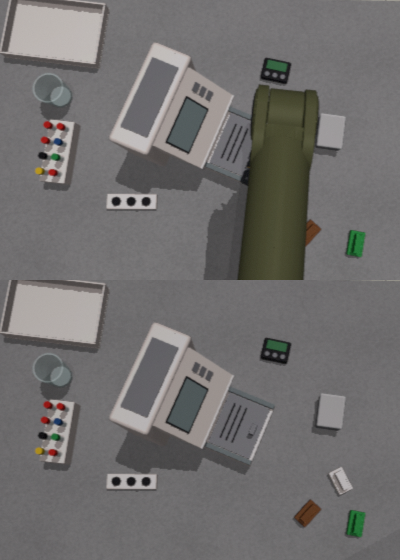

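The bystanders are unmoved (tip box, timer and long cartridge at the same pixels as before), and the tab reads X ≈ −100, so the cover is shut.

```bash
python3 -c "
from cell import env
print(env.sign_off())"
```

```text
the job is handed in; nothing more can be done
None
```

The cartridge is in the bay, flat between the guide rails, the cover is shut over it, and the job is handed in with the arm clear (about 29 s of 72 s used; no verdict was returned). On the way, the held cartridge bumped the analyser twice, at up to about 30 N.

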